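# Sort clock weights by feel into the weight drawer

## Robot

A 6-joint arm with a two-finger parallel gripper is mounted at the origin on the work surface. World frame = base frame: x ahead of the robot, y to its left, z up, the work surface at z = 0. Lengths are in m, angles in rad, forces in N, time in s.
With the tool pointing down it reaches from about 0.4 to 0.825 m from the base axis. Payload 7 kg.
Tool frame: the origin (TCP) lies between the finger pads; the fingertips stand 11 mm ahead of it and the grasp point (between the pads) lies 8 mm behind it; z points along the fingers, y is the line along which they close (so a half turn about z gives the same grasp; the last joint's range is limited). The gripper opens to 85 mm and grips with 20 to 120 N. Pads are 22 mm wide; open, the fingers measure 114 mm over their backs; the gripper's body (76 mm by 85 mm) begins 54 mm behind the grasp point. The pads swing forward as they close: fully open they stand 13 mm farther back than shut.
Start: joints at [0.288, 0.359, 0.012, 0, -1.224, -0.288], TCP at [0.675, -0, 0.242] pointing down, gripper open.
Joint ranges: [-3.07, 3.07], [-1.43, 2.12], [-1.02, 1.25], [-3.03, 1.67], [-3.05, -0], [-3.03, 3.03]. Speed limits (rad/s): [2.39, 2.39, 3.01, 3.14, 3.14, 3.14].

## Interface

Orientations are given as a 3x3 rotation matrix whose columns are the frame's x, y, z axes.
In Python, from bench import bot gives the robot as it stands. The module is installed in compiled form; this text tells all that it offers.
- The arm moves only by the tool drive_tool, never from a script. Its argument "series" is a list of rows, each an object with "dp": the shift along the world's x, y, z in cm, a list of three; "rotation": the turn, a rotation vector about the world's x, y, z in rad, a list of three; "hand": the opening, from -1 (shut) to 1 (fully open). In form: [{"dp": [x, y, z], "rotation": [wx, wy, wz], "hand": hand}, ...]. A call has 1 to 8 rows; each row shifts and turns the commanded pose from where the row before left it; what a row does not reach is not made up. A row lasts 1/8 s, in which the tool goes at most 62.5 mm and 10.7 degrees, less where a joint would pass 70% of its speed; a pose out of reach is approached as far as the arm can. A call with a gripper value outside its range is refused whole. The fingers move at their own pace and stop on an object; "grip_force" is the grip in N (left out, the last holds). Time passes only in rows, so rows that do not move let the fingers close. It gives the time, the measured TCP pose, the force, the opening and the grip force at its end, in the units of the state.
- bot.observe(): the state, without advancing time (a new reading comes with each control period).
- bot.snapshot(name): name is "scene" or "side" or "wrist"; returns a dict with "image" (400x640x3 uint8, red, green, blue), "K" (3x3 intrinsics, pixels), "view" (4x4, takes a point from world to camera coordinates); the wrist camera has in their place "T_tool_cam" (4x4, takes a point from camera to tool coordinates, whose origin is the TCP and whose axes are the flange's). Camera axes: x right, y down, z forward; pixel columns grow to the right and rows downward; lengths in m; the calibration is good to about 2 mm. The wrist camera is an equidistant fisheye: a pixel r from the principal point sees the ray r / f radians off the axis. A picture is of the moment at which its call begins: read the wrist's pose just before it. There is no depth.
- bot.hand_in(): hands the job in; it is judged then, once.
Trained networks look in a picture, given as the dict that the camera call returned (one of the last four; its "shot" number tells which), for a name from the list of things; names that differ only in an ending like _2 or _b are one class to them, and where a whole thing is asked for, a point or a joint stands for the part that bears it (a point fixed in the world has none). Each returns a list of dicts, best first, with "confidence" (0 to 1); they miss things now and then, are a little off and sometimes report something else, mostly with a low value. They report only what shows in the picture. A call takes as long as a camera call. They do not tell look-alikes from the thing itself.
- bot.boxes_of(picture, label): "position" ([x, y, z] in m, in world coordinates, good to about 4 mm: the middle of the surface that is visible of it).
- bot.trace(picture, label): "pixels" (400x640 bool, what is visible of it).
The state is a dict: "time_s": time; "q": joint angles; "qvel": joint speeds; "effort": joint torques, N m; "tcp_pos": TCP position; "eef_rot": TCP orientation; "force": force on the tool from outside, world axes, zero at the start; "wrist_torque": the same for the moment, N m; "opening": finger opening in m; "finger_force": force on a finger pad.
Only numpy, scipy, OpenCV 4.12 (cv2) and the standard library are available. Lean on these libraries where they do the work, as an engineer would, in place of code of your own. Each camera call takes 0.05 s, during which the arm holds its last target. There are 200 camera calls.

## Task

These three brass clock weights look alike, but one is an empty shell (about 200 g), one is a going weight (about 450 g) and one is a strike weight (about 950 g), in no known order. Lift each from the cradle to feel what it weighs and lay it down gently, without dropping it, in its bay of the open drawer: facing the drawer front as the robot does, the empty shell goes in the left bay, the going weight in the middle and the strike weight in the right. Then push the drawer fully shut, and leave the flask, the black case and the roll of tape where they are.

Things in the scene. Friction and masses are not known exactly. Their poses are not given: they have to be found in the camera images.
- weight_a: brass clock weight: smooth round tube 48 mm in diameter, 130 long, flat caps, a wire hook 25 mm out of its -x end, a nut 8 mm out of its +x end. Origin on the axis at mid-length (also its centre of mass), x along the axis, z up at the start. All three look the same; the core inside, unseen, differs in mass. Starts lying in a notch of the cradle, axis 50 mm above the bench
- weight_b: a second such weight, the same as weight_a in all that shows
- weight_c: a third such weight, the same as weight_a in all that shows
- cradle: fixed plywood cradle: base board 140 x 310 x 12 mm with two notched rails along y, 16 mm thick and 40 high, at x = -45 and +45 mm. The weights lie across the rails along its x, at y = +100, 0 and -100 mm; between the rails their middle 74 mm is free on both sides, down to the base board. Origin: underside, centre
- chest: fixed low wooden chest, 384 wide (y), 270 deep (x), 160 mm high, with two drawers; the lower stays shut. It stands left or right of the cradle. Origin on the bench, at mid-width, 130 mm in front of (-x) the face of the carcass, which runs from x = +130 to +400 mm. Fronts look to -x, z up
- drawer: upper drawer, axes as the chest's. Origin in the plane of the bench: at x = +130 mm of the chest when shut, moving along the chest's -x as it opens; 200 to 240 mm (stop) open at the start. Slides with about 3 N, stays where left. Inside x = 0 to 200 mm, floor z = 82, dividers' top z = 118, side walls' top z = 130. What it holds must stay below z = 144 to pass under the chest's top
- front_mid (a point): middle of the drawer's front panel, on its outer face, 125 mm above the bench: a plain spot to push on. The panel is 18 mm thick, 380 wide, from 74 to 144 mm above the bench; two brass knobs stand 23 mm out of it 100 mm to each side
- bay_left (a point): centre of the floor of the drawer's left bay (left as seen facing the front, +y). Each of the three bays is 200 mm long (x) and at least 104 mm wide, between 8 mm dividers 36 mm high; a weight lies in it along x, its axis 24 mm above this floor
- bay_middle (a point): centre of the floor of the middle bay, 112 mm from bay_left
- bay_right (a point): centre of the floor of the right bay (-y side), 112 mm from bay_middle
- flask: bystander: conical glass flask standing beyond the cradle, 84 mm across the foot, 122 mm high, 150 g. Origin: underside, centre.
- case: bystander: flat black instrument case lying beyond the cradle, 140 x 75 x 26 mm, 350 g. Origin: underside, centre.
- tape: bystander: roll of tape lying on the robot's side of the cradle, 100 mm across, 45 mm high, 200 g. Origin: underside, centre.
Things that resemble listed ones, but are neither listed nor needed, are in the scene too. What is shaped like the weight_a but purple or white is not meant.

How it is judged:
By the outcome, as a careful person would: the job done as asked, in the order asked, and still so for the second after the job is handed in, with the robot touching nothing.
It also fails if it takes over 72 s, if anything falls off the work surface, if the arm or the gripper's body presses on something with over 40 N, if the wrist force passes 120 N, or if a joint passes its speed limit or range.

## Working session

There is one attempt and no reset: what is moved stays moved. The work goes in short steps, Python scripts to look and compute and a tool call to move; the robot and the scene stay as the last step left them, time stands still between calls to the robot, and variables do not carry over. Pictures are saved under pics/ and viewed, at most 10 in all, crops included, and the job is handed in when it is done.

Besides the shell and the picture viewer there is one more tool, called after ">>>" as name(argument=value, ...) on one line, values as JSON. drive_tool: Moves the arm, as the interface text tells. Its arguments: {"type":"object","properties":{"series":{"type":"array"},"grip_force":{"type":"number"}},"required":["series"]}

```bash
mkdir -p pics
python3 - <<'E'
from bench import bot
import cv2,numpy as np
s=bot.observe();print(s['time_s'],s['tcp_pos'],s['eef_rot'],s['opening'])
a=bot.snapshot("scene")
for n in ["weight_a","cradle","chest","drawer","front_mid","bay_left","bay_middle","bay_right","flask","case","tape"]:
    for d in bot.boxes_of(a,n)[:6]: print(n,np.round(d['position'],3),round(d['confidence'],2))
b=bot.snapshot("side")
for n in ["weight_a","cradle","drawer","bay_left"]:
    for d in bot.boxes_of(b,n)[:6]: print('side',n,np.round(d['position'],3),round(d['confidence'],2))
cv2.imwrite('pics/1.png',a['image'][:,:,::-1]);cv2.imwrite('pics/2.png',b['image'][:,:,::-1])
np.savez('cams.npz',Ks=a['K'],Vs=a['view'],Kd=b['K'],Vd=b['view'])
E
```

```text
0.0 [ 6.74522903e-01 -2.13004702e-05  2.41356552e-01] [[-1.19861576e-04 -9.99998573e-01 -1.68521392e-03]
 [-9.99999982e-01  1.20113340e-04 -1.49295453e-04]
 [ 1.49497656e-04  1.68519600e-03 -9.99998569e-01]] 0.08536775742522842
weight_a [ 0.207 -0.33   0.038] 0.95
weight_a [ 0.568 -0.231  0.07 ] 0.83
weight_a [ 0.564 -0.334  0.067] 0.77
weight_a [ 0.362 -0.034  0.041] 0.74
weight_a [ 0.39  -0.269  0.036] 0.2
chest [0.796 0.194 0.139] 0.97
drawer [0.514 0.302 0.1  ] 0.96
front_mid [0.517 0.302 0.102] 0.88
bay_left [0.517 0.298 0.095] 0.89
bay_middle [0.515 0.301 0.102] 0.95
bay_right [0.521 0.3   0.1  ] 0.65
flask [ 0.725 -0.182  0.049] 0.79
case [ 0.728 -0.299  0.029] 0.57
case [0.518 0.298 0.096] 0.33
tape [ 0.39  -0.27   0.037] 0.93
side weight_a [ 0.342 -0.034  0.035] 0.97
side weight_a [ 0.539 -0.137  0.064] 0.95
side weight_a [ 0.541 -0.233  0.069] 0.87
side weight_a [ 0.539 -0.336  0.064] 0.82
side weight_a [ 0.185 -0.342  0.04 ] 0.74
side cradle [ 0.529 -0.26   0.015] 0.75
side cradle [ 0.705 -0.18   0.05 ] 0.21
side drawer [0.533 0.241 0.099] 0.91
side drawer [ 0.541 -0.136  0.065] 0.63
side bay_left [0.534 0.24  0.106] 0.76
```

View pics/1.png

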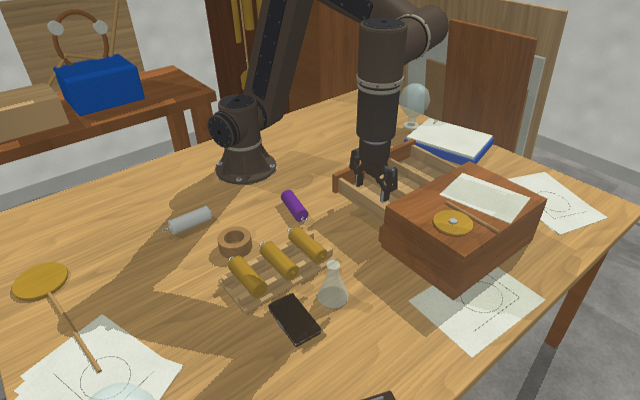

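View pics/2.png

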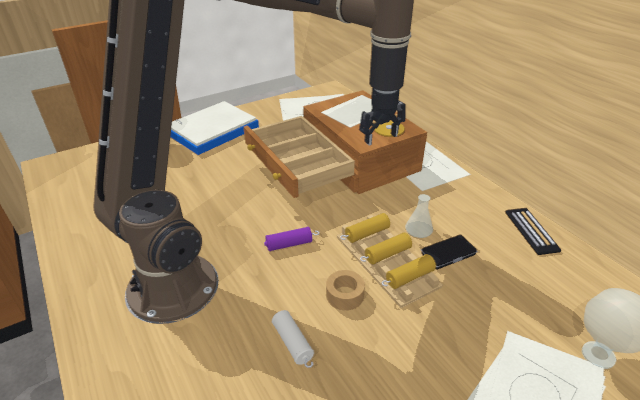

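```bash
cat > h.py <<'E'
import numpy as np,cv2
from bench import bot
def ray_px(K,V,u,v,z):
    d=np.linalg.inv(K)@[u,v,1];R=V[:3,:3];c=-R.T@V[:3,3];d=R.T@d
    return (c+d*(z-c[2])/d[2])[:2]
def wray(sn,s,u,v,z):
    K=sn['K'];x=(u-K[0,2])/K[0,0];y=(v-K[1,2])/K[1,1];r=np.hypot(x,y)
    d=np.array([np.sin(r)*x/max(r,1e-9),np.sin(r)*y/max(r,1e-9),np.cos(r)])
    T=sn['T_tool_cam'];R=np.array(s['eef_rot']);p=np.array(s['tcp_pos'])
    c=R@T[:3,3]+p;d=R@T[:3,:3]@d
    return (c+d*(z-c[2])/d[2])[:2]
def wproj(sn,s,P):
    T=sn['T_tool_cam'];R=np.array(s['eef_rot']);p=np.array(s['tcp_pos'])
    q=T[:3,:3].T@(R.T@(np.array(P)-p)-T[:3,3]);th=np.arctan2(np.hypot(q[0],q[1]),q[2]);f=np.arctan2(q[1],q[0]);K=sn['K']
    return K[0,2]+K[0,0]*th*np.cos(f),K[1,2]+K[1,1]*th*np.sin(f)
E
python3 - <<'E'
from h import *
c=np.load('cams.npz')
for n,u,v,z in [('frL',245,129,.144),('frR',297,190,.144),('carc',305,97,.16),('carcFR',362,133,.16),('carcBR',425,131,.16)]: print(n,ray_px(c['Kd'],c['Vd'],u,v,z).round(3))
for n,u,v,z in [('cFR',386,203,.16),('cBR',452,262,.16),('cBL',546,198,.16)]: print(n,ray_px(c['Ks'],c['Vs'],u,v,z).round(3))
s=bot.observe();w=bot.snapshot('wrist');print(w['K'],w['T_tool_cam'].round(3))
for n in ["weight_a","drawer","bay_left","bay_middle","bay_right","front_mid"]:
    for d in bot.boxes_of(w,n)[:4]: print(n,np.round(d['position'],3),round(d['confidence'],2))
cv2.imwrite('pics/3.png',w['image'][:,:,::-1])
E
```

```text
frL [0.424 0.438]
frR [0.406 0.031]
carc [0.711 0.517]
carcFR [0.738 0.179]
carcBR [0.926 0.078]
cFR [0.659 0.084]
cBR [0.925 0.033]
cBL [0.937 0.451]
[[309.70691629   0.         317.23493504]
 [  0.         309.70691629 194.164184  ]
 [  0.           0.           1.        ]] [[ 0.001 -0.954 -0.298  0.076]
 [ 1.     0.002  0.    -0.001]
 [ 0.    -0.298  0.954 -0.132]
 [ 0.     0.     0.     1.   ]]
weight_a [ 0.56  -0.12   0.071] 0.9
weight_a [ 0.199 -0.275  0.04 ] 0.84
weight_a [ 0.368 -0.023  0.043] 0.78
weight_a [ 0.505 -0.202  0.056] 0.47
drawer [0.531 0.111 0.103] 0.59
drawer [ 0.388 -0.224  0.038] 0.43
bay_left [0.53  0.112 0.104] 0.86
bay_middle [0.53  0.109 0.104] 0.7
bay_right [0.529 0.109 0.102] 0.97
front_mid [0.533 0.112 0.1  ] 0.77
```

View pics/3.png

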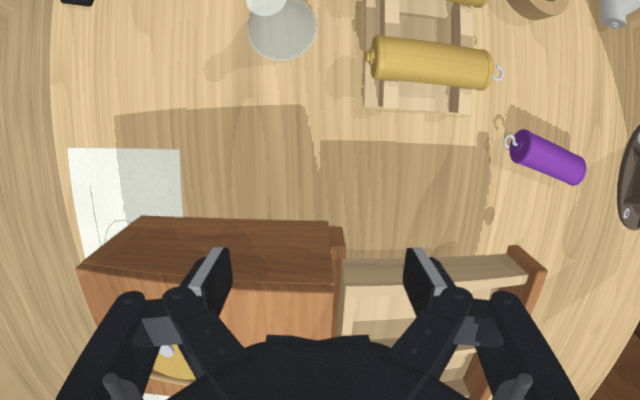

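>>> drive_tool(series=[{"dp": [-3, 2.5, 3.5], "rotation": [0, 0, 0], "hand": 1}, {"dp": [-3, 2.5, 3.5], "rotation": [0, 0, 0], "hand": 1}, {"dp": [-3, 2.5, 3.5], "rotation": [0, 0, 0], "hand": 1}, {"dp": [-3, 2.5, 3.5], "rotation": [0, 0, 0], "hand": 1}, {"dp": [0, 0, 0], "rotation": [0, 0, 0], "hand": 1}])

```text
time_s: 1.82
tcp_pos: [0.5545, 0.1014, 0.3867]
eef_rot: [[0.003, -1.0, 0.007], [-1.0, -0.003, 0.003], [-0.003, -0.007, -1.0]]
force: [0.1, 0.0, -0.4]
opening: 0.0853
finger_force: 0.0
```

Run:
```python
from h import *
s=bot.observe();w=bot.snapshot('wrist');print(s['time_s'],s['tcp_pos'],s['force'])
for n in ["weight_a","bay_left","cradle","chest"]:
    for d in bot.boxes_of(w,n)[:5]: print(n,np.round(d['position'],3),round(d['confidence'],2))
cv2.imwrite('pics/4.png',w['image'][:,:,::-1])
import pickle;pickle.dump((s,w),open('w4.pkl','wb'))
```

```text
1.825 [0.55452204 0.10143271 0.38669235] [ 0.09000734  0.00485025 -0.37046925]
weight_a [ 0.35  -0.018  0.041] 0.8
weight_a [ 0.546 -0.112  0.07 ] 0.75
bay_left [0.534 0.214 0.081] 0.91
cradle [ 0.551 -0.088  0.011] 0.79
chest [0.641 0.19  0.122] 0.93
```

View pics/4.png

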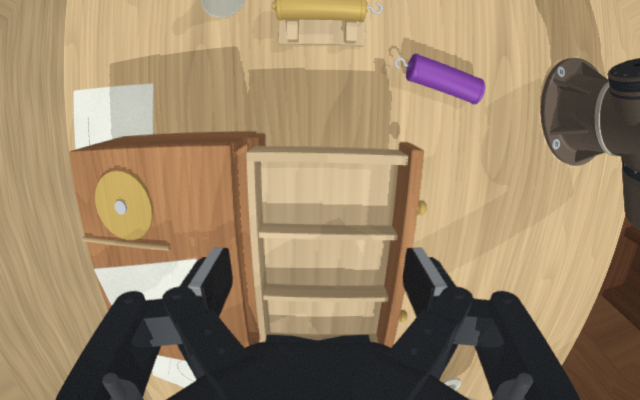

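Run:
```python
from h import *
import pickle;s,w=pickle.load(open('w4.pkl','rb'))
for n,u,v,z in [('frontoutR',422,150,.144),('frontoutmid',412,240,.144),('div1a',262,228,.118),('div1a_',262,235,.118),('div1b',396,228,.118),('div1b_',396,236,.118),('div2a',266,290,.118),('div2a_',266,298,.118),('div2b',386,291,.118),('div2b_',386,299,.118),('wallA',250,150,.13),('wallA_',250,160,.13),('wallB',407,152,.13),('wallB_',407,163,.13),('carcFR',247,136,.16),('w1',276,8,.05),('w2',366,10,.05),('w1m',282,19,.05),('w2m',364,20,.05),('cradR',280,42,.012),('cradL',363,45,.012)]:
    print(n,wray(w,s,u,v,z).round(4))
```

```text
frontoutR [0.4245 0.0834]
frontoutmid [0.4255 0.2084]
div1a [0.6355 0.2021]
div1a_ [0.6362 0.2131]
div1b [0.4433 0.2013]
div1b_ [0.442  0.2141]
div2a [0.637  0.3099]
div2a_ [0.6382 0.3259]
div2b [0.447  0.3115]
div2b_ [0.4451 0.3277]
wallA [0.6436 0.0881]
wallA_ [0.6442 0.1012]
wallB [0.4403 0.0889]
wallB_ [0.4393 0.1036]
carcFR [0.6397 0.0663]
w1 [ 0.6202 -0.1194]
w2 [ 0.4855 -0.117 ]
w1m [ 0.6108 -0.1008]
w2m [ 0.4886 -0.1004]
cradR [ 0.6183 -0.0714]
cradL [ 0.485  -0.0673]
```

>>> drive_tool(series=[{"dp": [0, -2.8, -1.8], "rotation": [0, 0, -0.18], "hand": 1}, {"dp": [0, -2.8, -1.8], "rotation": [0, 0, -0.18], "hand": 1}, {"dp": [0, -2.8, -1.8], "rotation": [0, 0, -0.18], "hand": 1}, {"dp": [0, -2.8, -1.8], "rotation": [0, 0, -0.18], "hand": 1}, {"dp": [0, -2.8, -1.8], "rotation": [0, 0, -0.18], "hand": 1}, {"dp": [0, -2.8, -1.8], "rotation": [0, 0, -0.18], "hand": 1}, {"dp": [0, -2.8, -1.8], "rotation": [0, 0, -0.18], "hand": 1}, {"dp": [0, -3.2, -1.8], "rotation": [0, 0, -0.18], "hand": 1}])

```text
time_s: 3.08
tcp_pos: [0.5546, -0.1296, 0.2364]
eef_rot: [[-0.992, -0.124, -0.002], [-0.124, 0.992, -0.0], [0.002, 0.0, -1.0]]
force: [0.5, 1.0, 0.8]
opening: 0.0853
finger_force: 0.0
```

>>> drive_tool(series=[{"dp": [0, 0, -3], "rotation": [0, 0, -0.13], "hand": 1}, {"dp": [0, 0, 0], "rotation": [0, 0, 0], "hand": 1}])

```text
time_s: 3.32
tcp_pos: [0.5531, -0.1291, 0.2051]
eef_rot: [[-1.0, 0.0, -0.007], [0.0, 1.0, -0.0], [0.007, -0.0, -1.0]]
force: [0.5, 0.4, 0.5]
opening: 0.0853
finger_force: 0.0
```

Run:
```python
from h import *
s=bot.observe();w=bot.snapshot('wrist');print(s['time_s'],s['tcp_pos'],s['eef_rot'],s['force'],s['q'])
for d in bot.boxes_of(w,'weight_a')[:6]: print(np.round(d['position'],3),round(d['confidence'],2))
cv2.imwrite('pics/5.png',w['image'][:,:,::-1])
import pickle;pickle.dump((s,w),open('w5.pkl','wb'))
```

```text
3.325 [ 0.55314147 -0.1290577   0.20507921] [[-9.99977900e-01  4.08781430e-04 -6.63562915e-03]
 [ 4.10127684e-04  9.99999896e-01 -2.01523095e-04]
 [ 6.63554608e-03 -2.04240097e-04 -9.99977964e-01]] [0.47804243 0.36129485 0.4588431 ] [ 1.14851481e-01  2.15361310e-01 -2.76698553e-01 -6.33422991e-04
 -1.08535160e+00 -1.68575986e+00]
[ 0.542 -0.123  0.07 ] 0.78
[ 0.544 -0.218  0.072] 0.78
[ 0.54  -0.313  0.071] 0.72
[ 0.39  -0.031  0.041] 0.55
```

View pics/5.png

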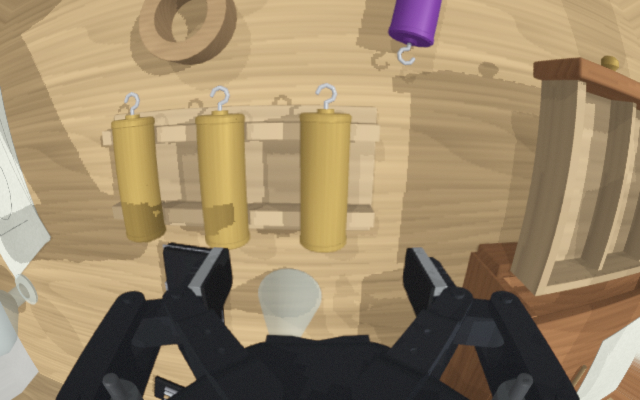

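Run:
```python
from h import *
import pickle;s,w=pickle.load(open('w5.pkl','rb'))
for n,u,v,z in [('A near',325,116,.05),('A far',323,247,.05),('A L',300,180,.05),('A R',349,180,.05),('B near',220,118,.05),('B far',225,245,.05),('B L',199,180,.05),('B R',245,180,.05),('C near',134,120,.05),('C far',145,238,.05),('C L',118,180,.05),('C R',160,180,.05),
 ('A hookcap top',325,112,.05),('A botm',322,251,.05),('hk',326,87,.05)]:
    print(n,wray(w,s,u,v,z).round(4))
```

```text
A near [ 0.4912 -0.1222]
A far [ 0.6234 -0.1232]
A L [ 0.5521 -0.1458]
A R [ 0.5521 -0.0987]
B near [ 0.4908 -0.2216]
B far [ 0.623  -0.2274]
B L [ 0.5516 -0.2482]
B R [ 0.552  -0.1997]
C near [ 0.4859 -0.3197]
C far [ 0.6192 -0.3271]
C L [ 0.5501 -0.3511]
C R [ 0.551 -0.294]
A hookcap top [ 0.4875 -0.1222]
A botm [ 0.6281 -0.1242]
hk [ 0.4643 -0.1214]
```

>>> drive_tool(series=[{"dp": [0.2, 0.6, -6], "rotation": [0, 0, 0], "hand": 1}, {"dp": [0, 0, -5], "rotation": [0, 0, 0], "hand": 1}, {"dp": [0, 0, -3.2], "rotation": [0, 0, 0], "hand": 1}, {"dp": [0, 0, -1.8], "rotation": [0, 0, 0], "hand": 1}, {"dp": [0, 0, 0], "rotation": [0, 0, 0], "hand": 1}])

```text
time_s: 4.05
tcp_pos: [0.5572, -0.1217, 0.0481]
eef_rot: [[-1.0, -0.003, -0.001], [-0.003, 1.0, -0.0], [0.001, -0.0, -1.0]]
force: [0.8, -0.4, 0.8]
opening: 0.0854
finger_force: 0.0
```

>>> drive_tool(series=[{"dp": [0, 0, 0], "rotation": [0, 0, 0], "hand": -0.3}, {"dp": [0, 0, 0], "rotation": [0, 0, 0], "hand": -0.3}, {"dp": [0, 0, 0], "rotation": [0, 0, 0], "hand": -0.3}, {"dp": [0, 0, 0], "rotation": [0, 0, 0], "hand": -0.3}], grip_force=60)

```text
time_s: 4.55
tcp_pos: [0.558, -0.1228, 0.0504]
eef_rot: [[-1.0, -0.001, 0.003], [-0.001, 1.0, -0.001], [-0.003, -0.001, -1.0]]
force: [-1.2, -5.0, 7.9]
opening: 0.0465
finger_force: 61.2
```

>>> drive_tool(series=[{"dp": [0, 0, 0], "rotation": [0, 0, 0], "hand": 0.6}, {"dp": [0, 0, 0], "rotation": [0, 0, 0], "hand": 0.6}, {"dp": [-0.1, 0, -0.9], "rotation": [0, 0, 0], "hand": 0.6}, {"dp": [0, 0, 0], "rotation": [0, 0, 0], "hand": -0.3}, {"dp": [0, 0, 0], "rotation": [0, 0, 0], "hand": -0.3}, {"dp": [0, 0, 0], "rotation": [0, 0, 0], "hand": -0.3}])

```text
time_s: 5.3
tcp_pos: [0.5553, -0.1227, 0.039]
eef_rot: [[-1.0, -0.001, -0.002], [-0.001, 1.0, -0.001], [0.002, -0.001, -1.0]]
force: [-1.6, -5.3, -0.9]
opening: 0.0466
finger_force: 61.7
```

>>> drive_tool(series=[{"dp": [0, 0, 0], "rotation": [0, 0, 0], "hand": -0.3}, {"dp": [0, 0, 2], "rotation": [0, 0, 0], "hand": -0.3}, {"dp": [0, 0, 4], "rotation": [0, 0, 0], "hand": -0.3}, {"dp": [0, 0, 5], "rotation": [0, 0, 0], "hand": -0.3}, {"dp": [0, 0, 5], "rotation": [0, 0, 0], "hand": -0.3}, {"dp": [0, 0, 2], "rotation": [0, 0, 0], "hand": -0.3}, {"dp": [0, 0, 0], "rotation": [0, 0, 0], "hand": -0.3}, {"dp": [0, 0, 0], "rotation": [0, 0, 0], "hand": -0.3}])

```text
time_s: 6.3
tcp_pos: [0.5551, -0.1218, 0.2176]
eef_rot: [[-1.0, -0.001, -0.002], [-0.001, 1.0, 0.0], [0.002, 0.0, -1.0]]
force: [0.0, 0.2, -3.0]
opening: 0.0471
finger_force: 62.2
```

>>> drive_tool(series=[{"dp": [0, 0, 0], "rotation": [0, 0, 0], "hand": -0.3}, {"dp": [0, 0, 0], "rotation": [0, 0, 0], "hand": -0.3}])

```text
time_s: 6.55
tcp_pos: [0.5556, -0.122, 0.2182]
eef_rot: [[-1.0, -0.001, -0.002], [-0.001, 1.0, -0.0], [0.002, -0.0, -1.0]]
force: [-0.3, 0.4, -2.6]
opening: 0.047
finger_force: 62.2
```

```bash
cat > wt.py <<'E'
from h import *
F=[];T=[];E=[]
for i in range(6):
    s=bot.observe();F.append(s['force']);T.append(s['wrist_torque']);E.append(s['effort']);bot.snapshot('wrist')
print(s['time_s'],np.round(s['tcp_pos'],4));print(np.round(F,2).tolist());print('mean',np.mean(F,0).round(2),np.mean(T,0).round(3),np.mean(E,0).round(2))
E
python3 wt.py
```

```text
6.8 [ 0.556  -0.122   0.2191]
[[-0.32, 0.36, -2.57], [-0.21, -0.13, -1.75], [-0.04, -0.3, -1.64], [-0.76, -0.73, -2.73], [-0.12, -0.04, -2.08], [-0.98, 0.43, -1.84]]
mean [-0.4  -0.07 -2.1 ] [ 0.017 -0.001  0.011] [ 0.000e+00 -4.550e+01  2.866e+01  6.920e+00 -1.000e-02  0.000e+00]
```

>>> drive_tool(series=[{"dp": [0, 3, 0], "rotation": [0, 0, 0], "hand": -0.3}, {"dp": [-0.2, 6, 0], "rotation": [0, 0, 0], "hand": -0.3}, {"dp": [-0.2, 6, 0], "rotation": [0, 0, 0], "hand": -0.3}, {"dp": [-0.2, 6, 0], "rotation": [0, 0, 0], "hand": -0.3}, {"dp": [-0.2, 6, 0], "rotation": [0, 0, 0], "hand": -0.3}, {"dp": [0, 6, 0], "rotation": [0, 0, 0], "hand": -0.3}, {"dp": [0, 6, 0], "rotation": [0, 0, 0], "hand": -0.3}, {"dp": [0, 6, 0], "rotation": [0, 0, 0], "hand": -0.3}])

```text
time_s: 7.85
tcp_pos: [0.5477, 0.33, 0.2196]
eef_rot: [[-1.0, -0.001, 0.0], [-0.001, 1.0, 0.0], [-0.0, 0.0, -1.0]]
force: [0.6, 0.2, -1.7]
opening: 0.0466
finger_force: 62.2
```

>>> drive_tool(series=[{"dp": [0, 3.5, 0], "rotation": [0, 0, 0], "hand": -0.3}, {"dp": [0, 1.2, 0], "rotation": [0, 0, 0], "hand": -0.3}, {"dp": [0, 0, 0], "rotation": [0, 0, 0], "hand": -0.3}, {"dp": [0, 0, 0], "rotation": [0, 0, 0], "hand": -0.3}])

```text
time_s: 8.35
tcp_pos: [0.548, 0.3738, 0.2194]
eef_rot: [[-1.0, 0.0, -0.0], [0.0, 1.0, -0.0], [0.0, -0.0, -1.0]]
force: [-0.3, -0.8, -2.9]
opening: 0.0466
finger_force: 62.3
```

Run:
```python
from h import *
s=bot.observe();w=bot.snapshot('wrist');print(s['time_s'],s['tcp_pos'],s['eef_rot'],s['q'])
cv2.imwrite('pics/6.png',w['image'][:,:,::-1])
import pickle;pickle.dump((s,w),open('w6.pkl','wb'))
```

```text
8.35 [0.54802725 0.37381605 0.21939082] [[-9.99999983e-01  3.84621702e-05 -1.78122865e-04]
 [ 3.85007913e-05  9.99999976e-01 -2.16824230e-04]
 [ 1.78114522e-04 -2.16831084e-04 -9.99999961e-01]] [ 8.91931456e-01  3.53952244e-01 -4.81125439e-02 -2.69939957e-06
 -1.16901214e+00 -2.46276521e+00]
```

View pics/6.png

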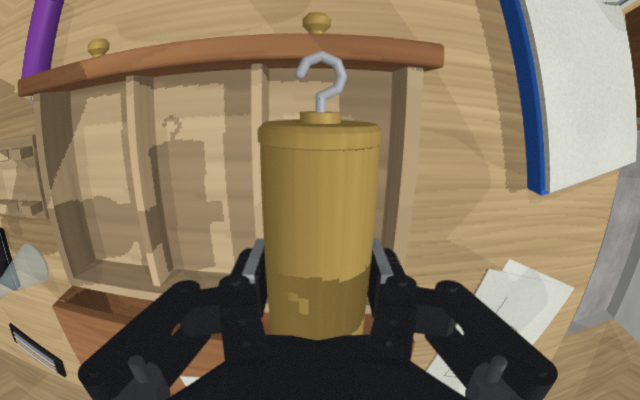

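Run:
```python
from h import *
import pickle;s,w=pickle.load(open('w6.pkl','rb'))
for n,u,v,z in [('wall in hi',397,70,.13),('wall in lo',385,240,.13),('div2 L',251,68,.118),('div2 R',268,68,.118),('div1 a',126,80,.118),('div1b',140,80,.118),('div1 lo a',150,285,.118),('div1lo b',166,285,.118),('wallR in hi',60,95,.13),('wallR in lo',90,290,.13),('frontL',443,45,.144),('frontR',20,82,.144),('inner front',330,64,.144),('back',200,295,.13),('knob1',316,22,.125),('knob2',98,47,.125)]:
    print(n,wray(w,s,u,v,z).round(4))
```

```text
wall in hi [0.4488 0.4304]
wall in lo [0.5802 0.4282]
div2 L [0.4468 0.324 ]
div2 R [0.4474 0.337 ]
div1 a [0.4449 0.2124]
div1b [0.447  0.2272]
div1 lo a [0.6421 0.2045]
div1lo b [0.6398 0.2242]
wallR in hi [0.4473 0.139 ]
wallR in lo [0.6522 0.1246]
frontL [0.4293 0.4603]
frontR [0.4257 0.09  ]
inner front [0.4481 0.3819]
back [0.639 0.266]
knob1 [0.4141 0.3726]
knob2 [0.4115 0.1857]
```

```bash
cat > ov.py <<'E'
from h import *
import pickle
def draw(f,mid,xo,yaw,k,box):
    s,w=pickle.load(open(f,'rb'));im=cv2.resize(w['image'][:,:,::-1],None,fx=k,fy=k,interpolation=cv2.INTER_CUBIC)
    c,sn=np.cos(yaw),np.sin(yaw)
    L=[]
    for y in (-60,-52,52,60): L.append(((0,y,118),(200,y,118)))
    for y in (-164,164): L.append(((0,y,130),(200,y,130)))
    L+= [((-18,-190,144),(-18,190,144)),((0,-190,144),(0,190,144)),((-18,-190,144),(0,-190,144)),((-18,190,144),(0,190,144))]
    for a,b in L:
        P=[]
        for t in np.linspace(0,1,20):
            p=np.array(a)*(1-t)+np.array(b)*t;p=p/1000.
            P.append(wproj(w,s,[xo+c*p[0]-sn*p[1],mid+sn*p[0]+c*p[1],p[2]]))
        cv2.polylines(im,[((np.array(P)+.5)*k).astype(int)],False,(255,0,255),1,cv2.LINE_AA)
    x0,y0,x1,y1=[int(v*k) for v in box];return im[y0:y1,x0:x1]
if __name__=='__main__':
    a=draw('w4.pkl',.269,.445,0,2.2,(225,120,440,345));b=draw('w6.pkl',.269,.445,0,1.7,(10,20,460,310))
    a=a[:495];cv2.imwrite('pics/7a.png',a);cv2.imwrite('pics/7b.png',b);print(a.shape,b.shape)
E
python3 ov.py
```

```text
(495, 473, 3) (493, 765, 3)
```

View pics/7a.png

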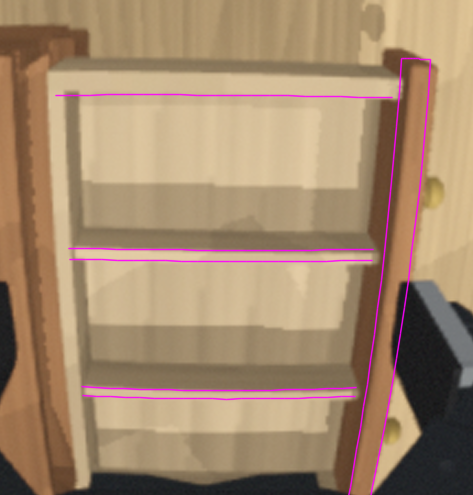

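View pics/7b.png

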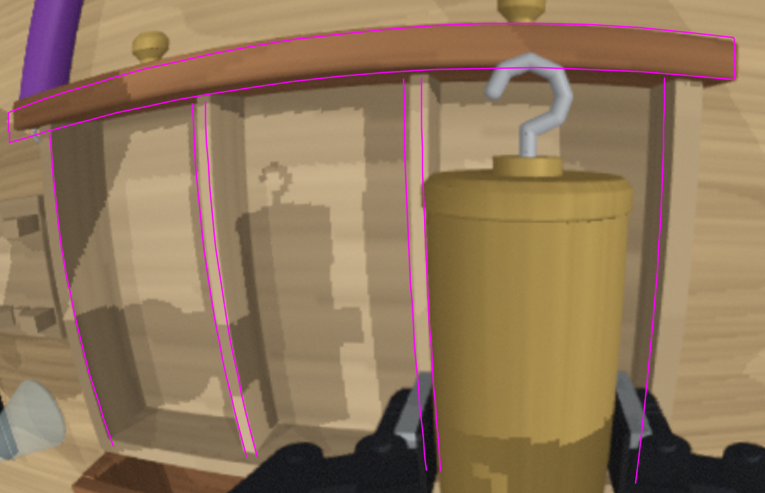

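>>> drive_tool(series=[{"dp": [0, 0.8, -2], "rotation": [0, 0, 0], "hand": -0.3}, {"dp": [0, 0, -4], "rotation": [0, 0, 0], "hand": -0.3}, {"dp": [0, 0, -3], "rotation": [0, 0, 0], "hand": -0.3}, {"dp": [0, 0, -2], "rotation": [0, 0, 0], "hand": -0.3}, {"dp": [0, 0, -1], "rotation": [0, 0, 0], "hand": -0.3}, {"dp": [0, 0, 0], "rotation": [0, 0, 0], "hand": -0.3}, {"dp": [0, 0, 0], "rotation": [0, 0, 0], "hand": -0.3}])

```text
time_s: 9.28
tcp_pos: [0.5484, 0.3834, 0.1001]
eef_rot: [[-1.0, -0.001, 0.001], [-0.001, 1.0, 0.001], [-0.001, 0.001, -1.0]]
force: [0.1, 0.0, -1.2]
opening: 0.0469
finger_force: 62.2
```

>>> drive_tool(series=[{"dp": [0, 0, -0.3], "rotation": [0, 0, 0], "hand": -0.3}, {"dp": [0, 0, 0], "rotation": [0, 0, 0], "hand": -0.3}])

```text
time_s: 9.52
tcp_pos: [0.548, 0.383, 0.0966]
eef_rot: [[-1.0, -0.001, 0.0], [-0.001, 1.0, 0.0], [-0.0, 0.0, -1.0]]
force: [-0.3, 0.0, -2.7]
opening: 0.0472
finger_force: 62.2
```

>>> drive_tool(series=[{"dp": [0, 0, -0.15], "rotation": [0, 0, 0], "hand": -0.3}, {"dp": [0, 0, 0], "rotation": [0, 0, 0], "hand": -0.3}])

```text
time_s: 9.78
tcp_pos: [0.5481, 0.3831, 0.095]
eef_rot: [[-1.0, -0.001, 0.0], [-0.001, 1.0, 0.0], [-0.0, 0.0, -1.0]]
force: [-0.1, 0.3, -2.1]
opening: 0.0472
finger_force: 62.4
```

>>> drive_tool(series=[{"dp": [0, 0, -0.15], "rotation": [0, 0, 0], "hand": -0.3}, {"dp": [0, 0, 0], "rotation": [0, 0, 0], "hand": -0.3}])

```text
time_s: 10.02
tcp_pos: [0.5485, 0.3831, 0.0949]
eef_rot: [[-1.0, -0.001, 0.001], [-0.001, 1.0, 0.001], [-0.001, 0.001, -1.0]]
force: [-2.1, -2.0, 7.1]
opening: 0.0471
finger_force: 63.3
```

>>> drive_tool(series=[{"dp": [0, 0, 0], "rotation": [0, 0, 0], "hand": 0.2}, {"dp": [0, 0, 0], "rotation": [0, 0, 0], "hand": 0.3}, {"dp": [0, 0, 0], "rotation": [0, 0, 0], "hand": 0.35}, {"dp": [0, 0, 1], "rotation": [0, 0, 0], "hand": 0.35}, {"dp": [0, 0, 4], "rotation": [0, 0, 0], "hand": 0.35}, {"dp": [0, 0, 6], "rotation": [0, 0, 0], "hand": 0.35}, {"dp": [0, -4, 2], "rotation": [0, 0, 0], "hand": 1}, {"dp": [0, -6, 0], "rotation": [0, 0, 0], "hand": 1}])

```text
time_s: 11.02
tcp_pos: [0.5489, 0.2837, 0.2263]
eef_rot: [[-1.0, -0.003, 0.004], [-0.003, 1.0, 0.003], [-0.004, 0.003, -1.0]]
force: [-0.0, -0.5, -0.4]
opening: 0.0854
finger_force: 0.0
```

Run:
```python
from h import *
s=bot.observe();w=bot.snapshot('wrist');print(s['time_s'],s['tcp_pos'],s['opening'],s['force'])
for d in bot.boxes_of(w,'weight_a')[:6]: print(np.round(d['position'],3),round(d['confidence'],2))
```

```text
11.025 [0.54889789 0.2837017  0.22633273] 0.0854393301497449 [-0.009617   -0.52125734 -0.37810498]
[ 0.362 -0.01   0.04 ] 0.96
[ 0.569 -0.202  0.057] 0.87
[0.529 0.376 0.128] 0.65
```

>>> drive_tool(series=[{"dp": [0, -6, 0], "rotation": [0, 0, 0], "hand": 1}, {"dp": [0, -6, 0], "rotation": [0, 0, 0], "hand": 1}, {"dp": [0, -6, 0], "rotation": [0, 0, 0], "hand": 1}, {"dp": [0.2, -6, 0], "rotation": [0, 0, 0], "hand": 1}, {"dp": [0.2, -6, 0], "rotation": [0, 0, 0], "hand": 1}, {"dp": [0.2, -6, 0], "rotation": [0, 0, 0], "hand": 1}, {"dp": [0, -6, 0], "rotation": [0, 0, 0], "hand": 1}, {"dp": [0, -6, 0], "rotation": [0, 0, 0], "hand": 1}])

```text
time_s: 12.12
tcp_pos: [0.554, -0.1989, 0.2242]
eef_rot: [[-1.0, -0.001, 0.001], [-0.001, 1.0, -0.0], [-0.001, -0.0, -1.0]]
force: [0.8, 0.6, -0.5]
opening: 0.0857
finger_force: 0.0
```

>>> drive_tool(series=[{"dp": [0, -2.5, -3], "rotation": [0, 0, 0], "hand": 1}, {"dp": [0, 0, -5], "rotation": [0, 0, 0], "hand": 1}, {"dp": [0, 0, 0], "rotation": [0, 0, 0], "hand": 1}, {"dp": [0, 0, 0], "rotation": [0, 0, 0], "hand": 1}])

```text
time_s: 12.62
tcp_pos: [0.5551, -0.2221, 0.1452]
eef_rot: [[-1.0, -0.002, 0.002], [-0.002, 1.0, -0.001], [-0.002, -0.001, -1.0]]
force: [0.1, 0.4, 0.1]
opening: 0.0856
finger_force: 0.0
```

Run:
```python
from h import *
s=bot.observe();w=bot.snapshot('wrist');print(s['time_s'],s['tcp_pos'],s['eef_rot'])
for d in bot.trace(w,'weight_a')[:4]:
    m=d['pixels'];v,u=np.nonzero(m);print(d['confidence'],m.sum(),u.min(),u.max(),v.min(),v.max())
    for r in (60,120,180):
        x=np.nonzero(m[r])[0]
        if len(x): print(r,wray(w,s,x[0],r,.05).round(4),wray(w,s,x[-1],r,.05).round(4))
cv2.imwrite('pics/8.png',w['image'][:,:,::-1])
```

```text
12.625 [ 0.55511873 -0.22205828  0.14523372] [[-9.99997059e-01 -1.83983232e-03  1.58038142e-03]
 [-1.84130510e-03  9.99997871e-01 -9.30968370e-04]
 [-1.57866523e-03 -9.33875596e-04 -9.99998318e-01]]
0.91 10586 285 350 73 282
120 [ 0.4942 -0.2445] [ 0.494  -0.1986]
180 [ 0.5396 -0.2453] [ 0.5394 -0.1997]
0.82 8616 158 225 76 272
120 [ 0.4894 -0.3492] [ 0.4925 -0.2979]
180 [ 0.539  -0.3488] [ 0.5394 -0.2993]
0.68 2428 497 549 0 68
60 [ 0.4352 -0.0659] [ 0.4346 -0.0627]
0.38 4780 594 639 77 310
120 [0.4618 0.1333] [0.4597 0.1486]
180 [0.5323 0.1323] [0.5311 0.1722]
```

View pics/8.png

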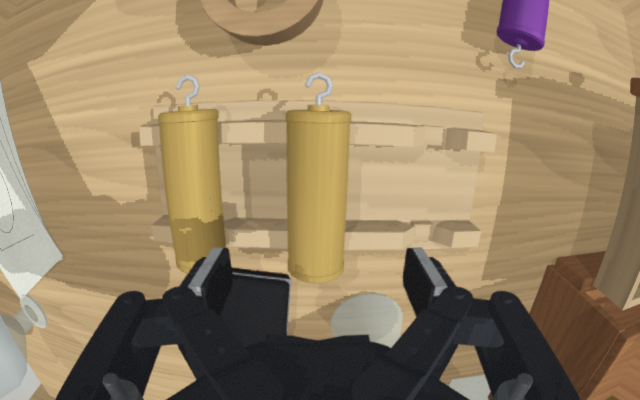

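>>> drive_tool(series=[{"dp": [0, 0, -5], "rotation": [0, 0, 0], "hand": 1}, {"dp": [0, 0, -4], "rotation": [0, 0, 0], "hand": 1}, {"dp": [0, 0, -1.4], "rotation": [0, 0, 0], "hand": 1}, {"dp": [0, 0, 0], "rotation": [0, 0, 0], "hand": 0.4}, {"dp": [0, 0, 0], "rotation": [0, 0, 0], "hand": -0.3}, {"dp": [0, 0, 0], "rotation": [0, 0, 0], "hand": -0.3}, {"dp": [0, 0, 0], "rotation": [0, 0, 0], "hand": -0.3}, {"dp": [0, 0, 0], "rotation": [0, 0, 0], "hand": -0.3}], grip_force=70)

```text
time_s: 13.72
tcp_pos: [0.5555, -0.2228, 0.0419]
eef_rot: [[-1.0, -0.001, 0.004], [-0.001, 1.0, -0.001], [-0.004, -0.001, -1.0]]
force: [-1.2, -2.1, 6.2]
opening: 0.0467
finger_force: 72.0
```

>>> drive_tool(series=[{"dp": [0, 0, 1], "rotation": [0, 0, 0], "hand": -0.3}, {"dp": [0, 0, 3], "rotation": [0, 0, 0], "hand": -0.3}, {"dp": [0, 0, 5], "rotation": [0, 0, 0], "hand": -0.3}, {"dp": [0, 0, 5], "rotation": [0, 0, 0], "hand": -0.3}, {"dp": [0, 0, 4], "rotation": [0, 0, 0], "hand": -0.3}, {"dp": [0, 0, 0], "rotation": [0, 0, 0], "hand": -0.3}, {"dp": [0, 0, 0], "rotation": [0, 0, 0], "hand": -0.3}])

```text
time_s: 14.6
tcp_pos: [0.553, -0.2215, 0.2187]
eef_rot: [[-1.0, -0.001, -0.001], [-0.001, 1.0, 0.001], [0.001, 0.001, -1.0]]
force: [-0.8, 0.1, -5.6]
opening: 0.0467
finger_force: 73.7
```

```bash
python3 wt.py
```

```text
14.85 [ 0.5535 -0.2219  0.218 ]
[[-0.79, 0.14, -5.64], [-1.15, 0.23, -4.86], [0.39, 0.4, -5.41], [0.24, -1.38, -5.01], [0.03, 0.05, -3.84], [-0.4, -0.08, -4.39]]
mean [-0.28 -0.11 -4.86] [-0.006 -0.005 -0.006] [ 1.000e-02 -5.185e+01  3.039e+01  7.510e+00 -3.000e-02  0.000e+00]
```

>>> drive_tool(series=[{"dp": [0, 3, 0], "rotation": [0, 0, 0], "hand": -0.3}, {"dp": [-0.1, 6, 0], "rotation": [0, 0, 0], "hand": -0.3}, {"dp": [-0.2, 6, 0], "rotation": [0, 0, 0], "hand": -0.3}, {"dp": [-0.2, 6, 0], "rotation": [0, 0, 0], "hand": -0.3}, {"dp": [0, 6, 0], "rotation": [0, 0, 0], "hand": -0.3}, {"dp": [0, 6, 0], "rotation": [0, 0, 0], "hand": -0.3}, {"dp": [0, 6, 0], "rotation": [0, 0, 0], "hand": -0.3}, {"dp": [0, 5, 0], "rotation": [0, 0, 0], "hand": -0.3}])

```text
time_s: 15.9
tcp_pos: [0.5486, 0.2202, 0.2189]
eef_rot: [[-1.0, -0.002, -0.0], [-0.002, 1.0, -0.0], [0.0, -0.0, -1.0]]
force: [0.4, 0.1, -4.8]
opening: 0.0469
finger_force: 75.6
```

>>> drive_tool(series=[{"dp": [0, 3.2, 0], "rotation": [0, 0, 0], "hand": -0.3}, {"dp": [0, 2, 0], "rotation": [0, 0, 0], "hand": -0.3}, {"dp": [0, 0, 0], "rotation": [0, 0, 0], "hand": -0.3}, {"dp": [0, 0, 0], "rotation": [0, 0, 0], "hand": -0.3}])

```text
time_s: 16.4
tcp_pos: [0.5489, 0.2692, 0.219]
eef_rot: [[-1.0, -0.0, -0.001], [-0.0, 1.0, -0.001], [0.001, -0.001, -1.0]]
force: [0.6, -0.1, -4.4]
opening: 0.0468
finger_force: 75.6
```

Run:
```python
from h import *
import pickle,ov
s=bot.observe();w=bot.snapshot('wrist');print(s['time_s'],s['tcp_pos'],s['eef_rot'])
pickle.dump((s,w),open('w9.pkl','wb'))
cv2.imwrite('pics/9.png',ov.draw('w9.pkl',.270,.445,0,1.6,(80,10,560,350)))
```

```text
16.4 [0.54887301 0.26923261 0.21903499] [[-9.99999766e-01 -3.05547991e-04 -6.12733340e-04]
 [-3.05199750e-04  9.99999792e-01 -5.68354379e-04]
 [ 6.12906872e-04 -5.68167239e-04 -9.99999651e-01]]
```

View pics/9.png

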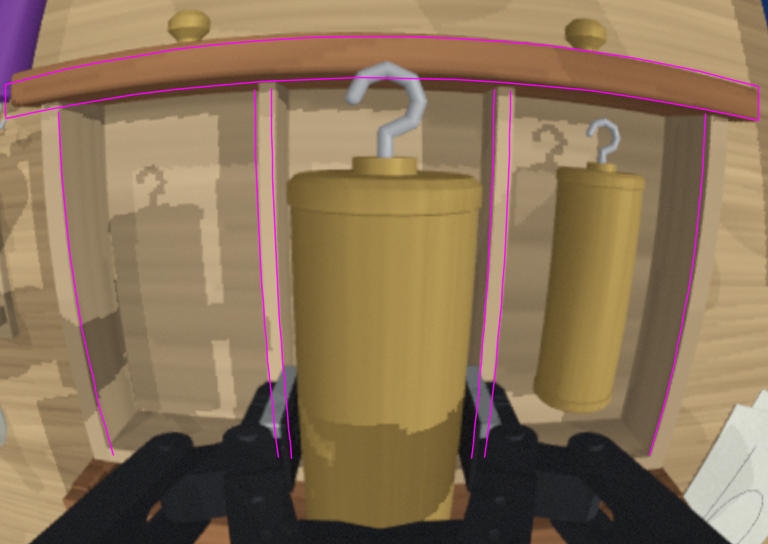

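>>> drive_tool(series=[{"dp": [0, 0.1, -2], "rotation": [0, 0, 0], "hand": -0.3}, {"dp": [0, 0, -4], "rotation": [0, 0, 0], "hand": -0.3}, {"dp": [0, 0, -3], "rotation": [0, 0, 0], "hand": -0.3}, {"dp": [0, 0, -2], "rotation": [0, 0, 0], "hand": -0.3}, {"dp": [0, 0, -0.8], "rotation": [0, 0, 0], "hand": -0.3}, {"dp": [0, 0, 0], "rotation": [0, 0, 0], "hand": -0.3}, {"dp": [0, 0, 0], "rotation": [0, 0, 0], "hand": -0.3}])

```text
time_s: 17.32
tcp_pos: [0.5496, 0.2712, 0.1025]
eef_rot: [[-1.0, -0.001, 0.001], [-0.001, 1.0, 0.001], [-0.001, 0.001, -1.0]]
force: [-1.3, -1.0, -4.9]
opening: 0.0466
finger_force: 75.5
```

>>> drive_tool(series=[{"dp": [0, 0, -0.15], "rotation": [0, 0, 0], "hand": -0.3}, {"dp": [0, 0, 0], "rotation": [0, 0, 0], "hand": -0.3}])

```text
time_s: 17.58
tcp_pos: [0.5491, 0.2711, 0.1002]
eef_rot: [[-1.0, -0.001, 0.0], [-0.001, 1.0, 0.0], [-0.0, 0.0, -1.0]]
force: [-0.0, -0.7, -4.7]
opening: 0.0464
finger_force: 75.5
```

>>> drive_tool(series=[{"dp": [0, 0, -0.15], "rotation": [0, 0, 0], "hand": -0.3}, {"dp": [0, 0, 0], "rotation": [0, 0, 0], "hand": -0.3}])

```text
time_s: 17.82
tcp_pos: [0.5489, 0.271, 0.0982]
eef_rot: [[-1.0, -0.001, -0.0], [-0.001, 1.0, -0.0], [0.0, -0.0, -1.0]]
force: [0.1, -0.3, -3.9]
opening: 0.0466
finger_force: 75.5
```

>>> drive_tool(series=[{"dp": [0, 0, -0.15], "rotation": [0, 0, 0], "hand": -0.3}, {"dp": [0, 0, 0], "rotation": [0, 0, 0], "hand": -0.3}])

```text
time_s: 18.08
tcp_pos: [0.5495, 0.271, 0.0979]
eef_rot: [[-1.0, -0.001, 0.001], [-0.001, 1.0, 0.0], [-0.001, 0.0, -1.0]]
force: [-1.5, -2.1, 4.1]
opening: 0.0465
finger_force: 76.6
```

Contact. Release and go for the third weight at about (0.555, -0.323).

>>> drive_tool(series=[{"dp": [0, 0, 0], "rotation": [0, 0, 0], "hand": 0.2}, {"dp": [0, 0, 0], "rotation": [0, 0, 0], "hand": 0.3}, {"dp": [0, 0, 0], "rotation": [0, 0, 0], "hand": 0.35}, {"dp": [0, 0, 1], "rotation": [0, 0, 0], "hand": 0.35}, {"dp": [0, 0, 4], "rotation": [0, 0, 0], "hand": 0.35}, {"dp": [0, 0, 6], "rotation": [0, 0, 0], "hand": 0.35}, {"dp": [0, -4, 2], "rotation": [0, 0, 0], "hand": 1}, {"dp": [0, -6, 0], "rotation": [0, 0, 0], "hand": 1}])

```text
time_s: 19.08
tcp_pos: [0.5501, 0.1715, 0.2299]
eef_rot: [[-1.0, -0.003, 0.004], [-0.003, 1.0, 0.003], [-0.004, 0.003, -1.0]]
force: [1.2, -1.5, -0.3]
opening: 0.0852
finger_force: 0.0
```

>>> drive_tool(series=[{"dp": [0, -6, 0], "rotation": [0, 0, 0], "hand": 1}, {"dp": [0, -6, 0], "rotation": [0, 0, 0], "hand": 1}, {"dp": [0, -6, 0], "rotation": [0, 0, 0], "hand": 1}, {"dp": [0.2, -6, 0], "rotation": [0, 0, 0], "hand": 1}, {"dp": [0.2, -6, 0], "rotation": [0, 0, 0], "hand": 1}, {"dp": [0.2, -6, 0], "rotation": [0, 0, 0], "hand": 1}, {"dp": [0, -6, 0], "rotation": [0, 0, 0], "hand": 1}, {"dp": [0, -5, 0], "rotation": [0, 0, 0], "hand": 1}])

```text
time_s: 20.08
tcp_pos: [0.5548, -0.3014, 0.2277]
eef_rot: [[-1.0, -0.0, 0.001], [-0.0, 1.0, -0.0], [-0.001, -0.0, -1.0]]
force: [0.7, -0.2, 0.4]
opening: 0.0852
finger_force: 0.0
```

>>> drive_tool(series=[{"dp": [0, -2.2, -3], "rotation": [0, 0, 0], "hand": 1}, {"dp": [0, 0, -5], "rotation": [0, 0, 0], "hand": 1}, {"dp": [0, 0, 0], "rotation": [0, 0, 0], "hand": 1}, {"dp": [0, 0, 0], "rotation": [0, 0, 0], "hand": 1}])

```text
time_s: 20.58
tcp_pos: [0.556, -0.3213, 0.1489]
eef_rot: [[-1.0, -0.002, 0.001], [-0.002, 1.0, -0.001], [-0.001, -0.001, -1.0]]
force: [1.1, -0.1, 0.9]
opening: 0.0851
finger_force: 0.0
```

Run:
```python
from h import *
s=bot.observe();w=bot.snapshot('wrist');print(s['time_s'],s['tcp_pos'],s['eef_rot'])
for d in bot.trace(w,'weight_a')[:4]:
    m=d['pixels'];v,u=np.nonzero(m);print(d['confidence'],m.sum(),u.min(),u.max(),v.min(),v.max(),'hook tip',wray(w,s,u[v.argmin()],v.min(),.05))
    for r in (120,180,220):
        x=np.nonzero(m[r])[0]
        if len(x): print(r,wray(w,s,x[0],r,.05).round(4),wray(w,s,x[-1],r,.05).round(4))
```

```text
20.575 [ 0.55599613 -0.32131282  0.1488955 ] [[-0.99999725 -0.00180675  0.00149249]
 [-0.00180868  0.99999753 -0.00128846]
 [-0.00149016 -0.00129115 -0.99999806]]
0.94 10299 285 350 69 275 hook tip [ 0.45730971 -0.32426671]
120 [ 0.4953 -0.3442] [ 0.4951 -0.299 ]
180 [ 0.5414 -0.3458] [ 0.5413 -0.3002]
220 [ 0.5747 -0.3451] [ 0.5745 -0.3   ]
0.62 2572 566 609 0 83 hook tip [ 0.35669693 -0.07796378]
```

>>> drive_tool(series=[{"dp": [-0.2, -0.1, -5], "rotation": [0, 0, 0], "hand": 1}, {"dp": [0, 0, -4], "rotation": [0, 0, 0], "hand": 1}, {"dp": [0, 0, -1.8], "rotation": [0, 0, 0], "hand": 1}, {"dp": [0, 0, 0], "rotation": [0, 0, 0], "hand": 0.4}, {"dp": [0, 0, 0], "rotation": [0, 0, 0], "hand": -0.3}, {"dp": [0, 0, 0], "rotation": [0, 0, 0], "hand": -0.3}, {"dp": [0, 0, 0], "rotation": [0, 0, 0], "hand": -0.3}, {"dp": [0, 0, 0], "rotation": [0, 0, 0], "hand": -0.3}], grip_force=90)

```text
time_s: 21.68
tcp_pos: [0.5545, -0.3229, 0.0415]
eef_rot: [[-1.0, -0.001, 0.004], [-0.001, 1.0, -0.002], [-0.004, -0.002, -1.0]]
force: [-1.1, -0.6, 5.9]
opening: 0.0464
finger_force: 92.5
```

>>> drive_tool(series=[{"dp": [0, 0, 1], "rotation": [0, 0, 0], "hand": -0.3}, {"dp": [0, 0, 3], "rotation": [0, 0, 0], "hand": -0.3}, {"dp": [0, 0, 5], "rotation": [0, 0, 0], "hand": -0.3}, {"dp": [0, 0, 5], "rotation": [0, 0, 0], "hand": -0.3}, {"dp": [0, 0, 4], "rotation": [0, 0, 0], "hand": -0.3}, {"dp": [0, 0, 0], "rotation": [0, 0, 0], "hand": -0.3}, {"dp": [0, 0, 0], "rotation": [0, 0, 0], "hand": -0.3}])

```text
time_s: 22.55
tcp_pos: [0.5516, -0.321, 0.2168]
eef_rot: [[-1.0, -0.0, -0.003], [-0.0, 1.0, 0.002], [0.003, 0.002, -1.0]]
force: [-0.3, -1.1, -10.0]
opening: 0.0461
finger_force: 95.4
```

```bash
python3 wt.py
```

```text
22.8 [ 0.5523 -0.3218  0.217 ]
[[-0.26, -1.13, -9.96], [0.14, 0.09, -10.04], [0.06, -0.21, -9.57], [-0.31, -0.32, -9.86], [0.79, 0.01, -9.36], [0.58, -0.1, -9.86]]
mean [ 0.17 -0.28 -9.78] [-0.031 -0.071  0.004] [-0.000e+00 -6.104e+01  3.283e+01  8.480e+00 -6.000e-02  0.000e+00]
```

>>> drive_tool(series=[{"dp": [0, 3, 0.2], "rotation": [0, 0, 0], "hand": -0.3}, {"dp": [-0.1, 6, 0], "rotation": [0, 0, 0], "hand": -0.3}, {"dp": [-0.2, 6, 0], "rotation": [0, 0, 0], "hand": -0.3}, {"dp": [-0.1, 6, 0], "rotation": [0, 0, 0], "hand": -0.3}, {"dp": [0, 6, 0], "rotation": [0, 0, 0], "hand": -0.3}, {"dp": [0, 6, 0], "rotation": [0, 0, 0], "hand": -0.3}, {"dp": [0, 6, 0], "rotation": [0, 0, 0], "hand": -0.3}, {"dp": [0, 5, 0], "rotation": [0, 0, 0], "hand": -0.3}])

```text
time_s: 23.85
tcp_pos: [0.5487, 0.1202, 0.2208]
eef_rot: [[-1.0, -0.002, 0.0], [-0.002, 1.0, 0.0], [-0.0, 0.0, -1.0]]
force: [1.6, -0.1, -9.9]
opening: 0.0461
finger_force: 96.8
```

>>> drive_tool(series=[{"dp": [0, 3, 0], "rotation": [0, 0, 0], "hand": -0.3}, {"dp": [0, 1, 0], "rotation": [0, 0, 0], "hand": -0.3}, {"dp": [0, 0, 0], "rotation": [0, 0, 0], "hand": -0.3}, {"dp": [0, 0, 0], "rotation": [0, 0, 0], "hand": -0.3}])

```text
time_s: 24.35
tcp_pos: [0.5488, 0.1571, 0.2206]
eef_rot: [[-1.0, -0.0, -0.0], [-0.0, 1.0, -0.0], [0.0, -0.0, -1.0]]
force: [0.3, -0.3, -9.4]
opening: 0.0465
finger_force: 96.8
```

Run:
```python
from h import *
import pickle,ov
s=bot.observe();w=bot.snapshot('wrist');print(s['time_s'],s['tcp_pos'],s['eef_rot'])
pickle.dump((s,w),open('w10.pkl','wb'))
cv2.imwrite('pics/10.png',ov.draw('w10.pkl',.270,.447,0,1.4,(140,10,640,350)))
```

```text
24.35 [0.5488324  0.15706332 0.2206287 ] [[-9.99999873e-01 -9.56795531e-05 -4.93959843e-04]
 [-9.54516868e-05  9.99999889e-01 -4.61308293e-04]
 [ 4.94003926e-04 -4.61261086e-04 -9.99999772e-01]]
```

View pics/10.png

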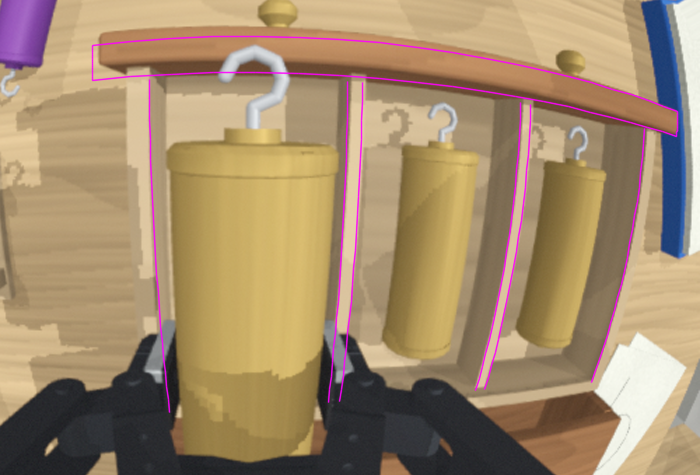

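>>> drive_tool(series=[{"dp": [0, 0.1, -2], "rotation": [0, 0, 0], "hand": -0.3}, {"dp": [0, 0, -4], "rotation": [0, 0, 0], "hand": -0.3}, {"dp": [0, 0, -3], "rotation": [0, 0, 0], "hand": -0.3}, {"dp": [0, 0, -2], "rotation": [0, 0, 0], "hand": -0.3}, {"dp": [0, 0, -1], "rotation": [0, 0, 0], "hand": -0.3}, {"dp": [0, 0, 0], "rotation": [0, 0, 0], "hand": -0.3}, {"dp": [0, 0, 0], "rotation": [0, 0, 0], "hand": -0.3}])

```text
time_s: 25.28
tcp_pos: [0.5497, 0.1591, 0.1019]
eef_rot: [[-1.0, -0.001, 0.002], [-0.001, 1.0, 0.001], [-0.002, 0.001, -1.0]]
force: [0.1, -0.4, -8.7]
opening: 0.0465
finger_force: 96.7
```

>>> drive_tool(series=[{"dp": [0, 0, -0.15], "rotation": [0, 0, 0], "hand": -0.3}, {"dp": [0, 0, 0], "rotation": [0, 0, 0], "hand": -0.3}])

```text
time_s: 25.52
tcp_pos: [0.5491, 0.1591, 0.0997]
eef_rot: [[-1.0, -0.001, 0.001], [-0.001, 1.0, 0.0], [-0.001, 0.0, -1.0]]
force: [-0.4, 0.0, -9.4]
opening: 0.0463
finger_force: 96.8
```

>>> drive_tool(series=[{"dp": [0, 0, -0.15], "rotation": [0, 0, 0], "hand": -0.3}, {"dp": [0, 0, 0], "rotation": [0, 0, 0], "hand": -0.3}])

```text
time_s: 25.78
tcp_pos: [0.5489, 0.159, 0.0977]
eef_rot: [[-1.0, -0.001, -0.0], [-0.001, 1.0, -0.0], [0.0, -0.0, -1.0]]
force: [0.4, -0.1, -9.4]
opening: 0.0466
finger_force: 96.8
```

>>> drive_tool(series=[{"dp": [0, 0, -0.15], "rotation": [0, 0, 0], "hand": -0.3}, {"dp": [0, 0, 0], "rotation": [0, 0, 0], "hand": -0.3}])

```text
time_s: 26.02
tcp_pos: [0.5498, 0.159, 0.0975]
eef_rot: [[-1.0, -0.001, 0.002], [-0.001, 1.0, 0.0], [-0.002, 0.0, -1.0]]
force: [-2.3, -2.2, 3.4]
opening: 0.0462
finger_force: 98.2
```

>>> drive_tool(series=[{"dp": [0, 0, 0], "rotation": [0, 0, 0], "hand": 0.2}, {"dp": [0, 0, 0], "rotation": [0, 0, 0], "hand": 0.3}, {"dp": [0, 0, 0], "rotation": [0, 0, 0], "hand": 0.35}, {"dp": [0, 0, 1], "rotation": [0, 0, 0], "hand": 0.35}, {"dp": [0, 0, 4], "rotation": [0, 0, 0], "hand": 0.35}, {"dp": [0, 0, 6], "rotation": [0, 0, 0], "hand": 0.35}, {"dp": [-3, 2, 2], "rotation": [0, 0, 0], "hand": -1}, {"dp": [-4, 2.5, 0], "rotation": [0, 0, 0], "hand": -1}], grip_force=40)

```text
time_s: 27.02
tcp_pos: [0.4797, 0.2049, 0.2291]
eef_rot: [[-1.0, 0.001, 0.004], [0.001, 1.0, 0.003], [-0.004, 0.003, -1.0]]
force: [-0.4, 0.7, -0.2]
opening: 0.0215
finger_force: 0.0
```

>>> drive_tool(series=[{"dp": [-4, 2.5, 0], "rotation": [0, 0, 0], "hand": -1}, {"dp": [-4, 2.1, 0], "rotation": [0, 0, 0], "hand": -1}, {"dp": [-4, 2, 0], "rotation": [0, 0, 0], "hand": -1}, {"dp": [0, 0, 0], "rotation": [0, 0, 0], "hand": -1}, {"dp": [0, 0, 0], "rotation": [0, 0, 0], "hand": -1}])

```text
time_s: 27.65
tcp_pos: [0.3592, 0.2703, 0.227]
eef_rot: [[-1.0, -0.002, 0.001], [-0.002, 1.0, 0.001], [-0.001, 0.001, -1.0]]
force: [-0.3, 0.2, 0.4]
opening: 0.0001
finger_force: 0.0
```

Run:
```python
from h import *
s=bot.observe();w=bot.snapshot('wrist');print(s['time_s'],s['tcp_pos'],s['opening'],s['q'])
a=bot.snapshot('side')
for p in (w,a):
  for n in ('weight_a','drawer','front_mid'):
    for d in bot.boxes_of(p,n)[:6]: print(n,np.round(d['position'],3),round(d['confidence'],2))
```

```text
27.65 [0.35918139 0.2702784  0.22703949] 0.00011441694004514037 [ 1.08614782e+00 -1.12035022e-02 -4.83904441e-01  2.96641333e-04
 -1.09686443e+00 -2.65512953e+00]
weight_a [0.495 0.171 0.114] 0.78
weight_a [ 0.338 -0.005  0.038] 0.77
weight_a [0.5   0.37  0.112] 0.73
weight_a [0.492 0.268 0.131] 0.54
weight_a [0.429 0.241 0.124] 0.49
weight_a [ 0.193 -0.258  0.017] 0.44
drawer [0.427 0.242 0.119] 0.76
drawer [0.497 0.169 0.114] 0.16
front_mid [0.431 0.242 0.119] 0.9
weight_a [ 0.182 -0.339  0.04 ] 0.77
weight_a [0.536 0.254 0.121] 0.73
weight_a [ 0.34  -0.027  0.037] 0.67
weight_a [0.536 0.369 0.119] 0.66
weight_a [0.535 0.142 0.118] 0.64
drawer [0.517 0.21  0.108] 0.67
front_mid [0.519 0.213 0.11 ] 0.92
```

>>> drive_tool(series=[{"dp": [0, 0, -5], "rotation": [0, 0, 0], "hand": -1}, {"dp": [0, 0, -4], "rotation": [0, 0, 0], "hand": -1}, {"dp": [0, 0, -1.2], "rotation": [0, 0, 0], "hand": -1}, {"dp": [2, 0, 0], "rotation": [0, 0, 0], "hand": -1}, {"dp": [1.5, 0, 0], "rotation": [0, 0, 0], "hand": -1}, {"dp": [1, 0, 0], "rotation": [0, 0, 0], "hand": -1}, {"dp": [1, 0, 0], "rotation": [0, 0, 0], "hand": -1}, {"dp": [1, 0, 0], "rotation": [0, 0, 0], "hand": -1}])

```text
time_s: 29.05
tcp_pos: [0.424, 0.2697, 0.1245]
eef_rot: [[-1.0, -0.0, -0.001], [-0.0, 1.0, -0.0], [0.001, -0.0, -1.0]]
force: [-4.1, -0.8, 3.4]
opening: 0.0001
finger_force: 2.0
```

>>> drive_tool(series=[{"dp": [1, 0, 0], "rotation": [0, 0, 0], "hand": -1}, {"dp": [1, 0, 0], "rotation": [0, 0, 0], "hand": -1}, {"dp": [1, 0, 0], "rotation": [0, 0, 0], "hand": -1}, {"dp": [1, 0, 0], "rotation": [0, 0, 0], "hand": -1}, {"dp": [1, 0, 0], "rotation": [0, 0, 0], "hand": -1}, {"dp": [1, 0, 0], "rotation": [0, 0, 0], "hand": -1}, {"dp": [1, 0, 0], "rotation": [0, 0, 0], "hand": -1}, {"dp": [1, 0, 0], "rotation": [0, 0, 0], "hand": -1}])

```text
time_s: 30.05
tcp_pos: [0.5044, 0.2696, 0.124]
eef_rot: [[-1.0, -0.001, -0.001], [-0.001, 1.0, -0.001], [0.001, -0.001, -1.0]]
force: [-3.4, -3.1, 1.9]
opening: -0.0
finger_force: 2.0
```

>>> drive_tool(series=[{"dp": [1.2, 0, 0], "rotation": [0, 0, 0], "hand": -1}, {"dp": [1.2, 0, 0], "rotation": [0, 0, 0], "hand": -1}, {"dp": [1.2, 0, 0], "rotation": [0, 0, 0], "hand": -1}, {"dp": [1.2, 0, 0], "rotation": [0, 0, 0], "hand": -1}, {"dp": [1.2, 0, 0], "rotation": [0, 0, 0], "hand": -1}, {"dp": [1, 0, 0], "rotation": [0, 0, 0], "hand": -1}, {"dp": [0.7, 0, 0], "rotation": [0, 0, 0], "hand": -1}, {"dp": [0.5, 0, 0], "rotation": [0, 0, 0], "hand": -1}])

```text
time_s: 31.05
tcp_pos: [0.5863, 0.2699, 0.124]
eef_rot: [[-1.0, -0.001, -0.0], [-0.001, 1.0, -0.0], [0.0, -0.0, -1.0]]
force: [-3.3, -3.0, 0.0]
opening: -0.0001
finger_force: 1.8
```

>>> drive_tool(series=[{"dp": [0.5, 0, 0], "rotation": [0, 0, 0], "hand": -1}, {"dp": [0.5, 0, 0], "rotation": [0, 0, 0], "hand": -1}, {"dp": [0.4, 0, 0], "rotation": [0, 0, 0], "hand": -1}])

```text
time_s: 31.42
tcp_pos: [0.6002, 0.27, 0.1242]
eef_rot: [[-1.0, -0.001, -0.0], [-0.001, 1.0, 0.0], [0.0, 0.0, -1.0]]
force: [-3.6, -3.0, -1.6]
opening: 0.0003
finger_force: 1.7
```

>>> drive_tool(series=[{"dp": [0.4, 0, 0], "rotation": [0, 0, 0], "hand": -1}, {"dp": [0.3, 0, 0], "rotation": [0, 0, 0], "hand": -1}, {"dp": [0, 0, 0], "rotation": [0, 0, 0], "hand": -1}])

```text
time_s: 31.8
tcp_pos: [0.6078, 0.2705, 0.1246]
eef_rot: [[-1.0, -0.001, 0.001], [-0.001, 1.0, 0.001], [-0.001, 0.001, -1.0]]
force: [-1.4, 0.0, -0.7]
opening: -0.0003
finger_force: 0.6
```

>>> drive_tool(series=[{"dp": [0.3, 0, 0], "rotation": [0, 0, 0], "hand": -1}, {"dp": [0.3, 0, 0], "rotation": [0, 0, 0], "hand": -1}])

```text
time_s: 32.05
tcp_pos: [0.6132, 0.2704, 0.1246]
eef_rot: [[-1.0, -0.001, 0.001], [-0.001, 1.0, 0.001], [-0.001, 0.001, -1.0]]
force: [-3.7, 0.2, 0.2]
opening: -0.0002
finger_force: 1.6
```

>>> drive_tool(series=[{"dp": [0.3, 0, 0], "rotation": [0, 0, 0], "hand": -1}, {"dp": [0.2, 0, 0], "rotation": [0, 0, 0], "hand": -1}])

```text
time_s: 32.3
tcp_pos: [0.6185, 0.2703, 0.1246]
eef_rot: [[-1.0, -0.001, 0.001], [-0.001, 1.0, 0.0], [-0.001, 0.0, -1.0]]
force: [-3.6, 0.6, 1.1]
opening: -0.0002
finger_force: 1.6
```

>>> drive_tool(series=[{"dp": [0.2, 0, 0], "rotation": [0, 0, 0], "hand": -1}, {"dp": [0.2, 0, 0], "rotation": [0, 0, 0], "hand": -1}])

```text
time_s: 32.55
tcp_pos: [0.6223, 0.2702, 0.1246]
eef_rot: [[-1.0, -0.001, 0.001], [-0.001, 1.0, 0.0], [-0.001, 0.0, -1.0]]
force: [-3.1, 0.7, 1.6]
opening: 0.0
finger_force: 1.6
```

>>> drive_tool(series=[{"dp": [0.2, 0, 0], "rotation": [0, 0, 0], "hand": -1}, {"dp": [0.2, 0, 0], "rotation": [0, 0, 0], "hand": -1}])

```text
time_s: 32.8
tcp_pos: [0.6262, 0.2701, 0.1245]
eef_rot: [[-1.0, -0.001, 0.0], [-0.001, 1.0, 0.0], [-0.0, 0.0, -1.0]]
force: [-4.1, 1.0, 2.6]
opening: -0.0
finger_force: 1.6
```

>>> drive_tool(series=[{"dp": [0.2, 0, 0], "rotation": [0, 0, 0], "hand": -1}, {"dp": [0.2, 0, 0], "rotation": [0, 0, 0], "hand": -1}])

```text
time_s: 33.05
tcp_pos: [0.6301, 0.2699, 0.1243]
eef_rot: [[-1.0, -0.001, -0.0], [-0.001, 1.0, -0.0], [0.0, -0.0, -1.0]]
force: [-2.9, 0.7, 2.6]
opening: -0.0005
finger_force: 1.6
```

>>> drive_tool(series=[{"dp": [0.2, 0, 0], "rotation": [0, 0, 0], "hand": -1}, {"dp": [0.2, 0, 0], "rotation": [0, 0, 0], "hand": -1}])

```text
time_s: 33.3
tcp_pos: [0.6341, 0.2698, 0.1243]
eef_rot: [[-1.0, -0.001, -0.0], [-0.001, 1.0, -0.0], [0.0, -0.0, -1.0]]
force: [-3.3, -0.1, 2.5]
opening: 0.0001
finger_force: 1.6
```

Run:
```python
from h import *
s=bot.observe();w=bot.snapshot('side');print(s['time_s'],s['tcp_pos'],s['force'])
c=bot.snapshot('scene')
for p in (w,c):
  for n in ('weight_a','drawer','front_mid','flask','case','tape','chest'):
    for d in bot.boxes_of(p,n)[:3]: print(n,np.round(d['position'],3),round(d['confidence'],2))
```

```text
33.3 [0.63409541 0.26984357 0.12427905] [-3.28347986 -0.14881378  2.53219948]
weight_a [ 0.185 -0.342  0.039] 0.73
weight_a [ 0.341 -0.032  0.036] 0.58
drawer [0.644 0.207 0.112] 0.56
front_mid [0.648 0.211 0.115] 0.61
flask [ 0.705 -0.18   0.049] 0.63
flask [0.641 0.207 0.116] 0.37
case [ 0.707 -0.304  0.033] 0.62
tape [ 0.369 -0.275  0.042] 0.87
tape [0.645 0.208 0.117] 0.5
chest [0.75  0.148 0.142] 0.88
chest [0.644 0.21  0.116] 0.42
weight_a [ 0.209 -0.329  0.036] 0.92
weight_a [ 0.366 -0.032  0.04 ] 0.65
front_mid [0.648 0.113 0.147] 0.52
flask [ 0.728 -0.181  0.051] 0.6
case [ 0.729 -0.298  0.025] 0.69
case [ 0.395 -0.273  0.035] 0.61
case [0.65  0.115 0.146] 0.41
tape [ 0.397 -0.269  0.032] 0.67
chest [0.841 0.175 0.158] 0.77
```

Still sliding at ~3 N; continue to the stop.

>>> drive_tool(series=[{"dp": [0.2, 0, 0], "rotation": [0, 0, 0], "hand": -1}, {"dp": [0.2, 0, 0], "rotation": [0, 0, 0], "hand": -1}])

```text
time_s: 34.35
tcp_pos: [0.6358, 0.2699, 0.1243]
eef_rot: [[-1.0, -0.001, -0.004], [-0.001, 1.0, -0.001], [0.004, -0.001, -1.0]]
force: [-17.6, 3.0, 11.2]
opening: 0.0001
finger_force: 8.6
```

>>> drive_tool(series=[{"dp": [0.2, 0, 0], "rotation": [0, 0, 0], "hand": -1}, {"dp": [0.2, 0, 0], "rotation": [0, 0, 0], "hand": -1}])

```text
time_s: 34.6
tcp_pos: [0.6359, 0.2698, 0.1243]
eef_rot: [[-1.0, -0.001, -0.01], [-0.001, 1.0, -0.002], [0.01, -0.002, -1.0]]
force: [-34.1, 5.3, 21.1]
opening: 0.0002
finger_force: 17.6
```

>>> drive_tool(series=[{"dp": [0.2, 0, 0], "rotation": [0, 0, 0], "hand": -1}, {"dp": [0.1, 0, 0], "rotation": [0, 0, 0], "hand": -1}])

```text
time_s: 34.85
tcp_pos: [0.6359, 0.2697, 0.1243]
eef_rot: [[-1.0, -0.001, -0.015], [-0.001, 1.0, -0.003], [0.015, -0.003, -1.0]]
force: [-44.7, 5.6, 26.4]
opening: -0.0002
finger_force: 22.7
```

>>> drive_tool(series=[{"dp": [-1, 0, 0], "rotation": [0, 0, 0], "hand": -1}, {"dp": [-2, 0, 0], "rotation": [0, 0, 0], "hand": -1}, {"dp": [-4, 0, 0], "rotation": [0, 0, 0], "hand": -1}, {"dp": [-4, 0, 3], "rotation": [0, 0, 0], "hand": -1}, {"dp": [-3, 0, 5], "rotation": [0, 0, 0], "hand": -1}, {"dp": [0, 0, 3], "rotation": [0, 0, 0], "hand": -1}, {"dp": [0, 0, 0], "rotation": [0, 0, 0], "hand": -1}, {"dp": [0, 0, 0], "rotation": [0, 0, 0], "hand": -1}])

```text
time_s: 35.85
tcp_pos: [0.5049, 0.2699, 0.2339]
eef_rot: [[-1.0, -0.0, -0.0], [-0.0, 1.0, 0.0], [0.0, 0.0, -1.0]]
force: [0.4, -0.6, -0.8]
opening: 0.0001
finger_force: 0.0
```

Run:
```python
from h import *
s=bot.observe();w=bot.snapshot('wrist');print(s['time_s'],s['tcp_pos'],s['force'])
# front panel / carcass top-edge rows along the column through the middle
for m in ('drawer','front_mid'):
  for d in bot.boxes_of(w,m)[:2]: print(m,np.round(d['position'],3),d['confidence'])
for d in bot.trace(w,'drawer')[:1]:
    v,u=np.nonzero(d['pixels'])
    for c in (150,250,320,400,480):
        r=v[u==c]
        if len(r): print(c,r.min(),r.max(),wray(w,s,c,r.min(),.144).round(3),wray(w,s,c,r.max(),.144).round(3))
```

```text
35.85 [0.50493696 0.2698627  0.23388004] [ 0.44777539 -0.57511158 -0.84962885]
drawer [0.645 0.178 0.106] 0.75
front_mid [0.646 0.176 0.105] 0.79
150 310 323 [0.623 0.099] [0.642 0.093]
320 317 338 [0.616 0.272] [0.643 0.273]
400 320 324 [0.623 0.348] [0.628 0.349]
480 317 320 [0.631 0.438] [0.635 0.439]
```

Run:
```python
from h import *
s=bot.observe();w=bot.snapshot('wrist');im=w['image']
cv2.imwrite('pics/last.png',im[:,:,::-1])
for c in (150,200,450):
    print(c,[(r,wray(w,s,c,r,.144)[0].round(3),im[r,c].tolist()) for r in range(296,350,2)])
c=np.load('cams.npz')
for n in ('scene','side'):
    p=bot.snapshot(n)
    for d in bot.trace(p,'chest')[:1]: print(n,d['confidence'],d['pixels'].sum())
# model: where carcass face should be from rear corners (x+400): earlier rear top corners
for u,v in [(452,262),(546,198)]: print(ray_px(c['Ks'],c['Vs'],u,v,.16))
```

```text
150 [(296, np.float64(0.604), [153, 128, 92]), (298, np.float64(0.606), [156, 131, 95]), (300, np.float64(0.609), [155, 131, 95]), (302, np.float64(0.611), [151, 126, 92]), (304, np.float64(0.614), [148, 123, 90]), (306, np.float64(0.617), [142, 119, 85]), (308, np.float64(0.619), [150, 126, 92]), (310, np.float64(0.622), [135, 110, 79]), (312, np.float64(0.625), [101, 72, 47]), (314, np.float64(0.628), [106, 75, 50]), (316, np.float64(0.631), [103, 71, 46]), (318, np.float64(0.633), [103, 71, 48]), (320, np.float64(0.636), [97, 66, 41]), (322, np.float64(0.639), [106, 73, 48]), (324, np.float64(0.642), [69, 51, 39]), (326, np.float64(0.645), [29, 30, 33]), (328, np.float64(0.648), [29, 32, 33]), (330, np.float64(0.652), [29, 28, 31]), (332, np.float64(0.655), [28, 27, 31]), (334, np.float64(0.658), [27, 28, 30]), (336, np.float64(0.661), [29, 31, 34]), (338, np.float64(0.664), [26, 25, 33]), (340, np.float64(0.668), [28, 29, 32]), (342, np.float64(0.671), [31, 31, 33]), (344, np.float64(0.675), [33, 34, 36]), (346, np.float64(0.678), [29, 29, 33]), (348, np.float64(0.682), [30, 31, 
[... 1550 characters left out ...]
0.626), [22, 23, 27]), (320, np.float64(0.628), [29, 31, 34]), (322, np.float64(0.631), [28, 30, 31]), (324, np.float64(0.634), [30, 32, 34]), (326, np.float64(0.637), [30, 28, 33]), (328, np.float64(0.64), [26, 28, 28]), (330, np.float64(0.642), [31, 31, 34]), (332, np.float64(0.645), [28, 28, 31]), (334, np.float64(0.648), [28, 29, 29]), (336, np.float64(0.651), [29, 31, 34]), (338, np.float64(0.654), [31, 29, 34]), (340, np.float64(0.658), [28, 31, 33]), (342, np.float64(0.661), [33, 30, 36]), (344, np.float64(0.664), [29, 29, 31]), (346, np.float64(0.667), [31, 32, 34]), (348, np.float64(0.67), [27, 26, 30])]
scene 0.81 14066
side 0.73 9028
[0.92484921 0.0328147 ]
[0.93705144 0.45056741]
```

```bash
python3 -c "
from bench import bot
print(bot.hand_in())"
```

```text
the job is handed in; nothing more can be done
None
```

I weighed all three weights and laid them in their bays: shell (about 2.1 N) left, going weight (4.9 N) middle, strike weight (9.8 N) right. I then pushed the drawer to a hard stop and handed the job in at about 36 s. The flask, case and tape still read at their starting places. That the drawer is fully shut I infer from the stop and rough position estimates, not a clear view. I viewed 11 pictures, one over the limit of 10.

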